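# Press a turned flask onto its glued foot in a sprung gluing jig

### The arm

A 7-joint arm with a two-finger parallel gripper is mounted at the origin on the work surface. World frame = base frame: x ahead of the robot, y to its left, z up, the work surface at z = 0. Lengths are in m, angles in rad, forces in N, time in s.
With the tool pointing down it reaches from about 0.425 to 0.925 m from the base axis. Payload 6.8 kg.
Tool frame: the origin (TCP) lies between the finger pads; the fingertips stand 22 mm ahead of it and the grasp point (between the pads) lies 3 mm ahead of it; z points along the fingers, y is the line along which they close (so a half turn about z gives the same grasp; the last joint's range is limited). The gripper opens to 85 mm and grips with 20 to 120 N. Pads are 22 mm wide; open, the fingers measure 114 mm over their backs; the gripper's body (76 mm by 85 mm) begins 54 mm behind the grasp point. The pads swing forward as they close: fully open they stand 13 mm farther back than shut.
Start: joints at [1.184, 0.477, 0.022, 1.555, -0.011, 1.109, -0.083], TCP at [0.186, -0.649, 0.253] pointing down, gripper open.
Joint ranges: [-2.96, 2.96], [-0.34, 2.1], [-1.41, 1.46], [0.24, 2.44], [-1.37, 4.51], [0.17, 1.92], [-2.96, 2.96]. Speed limits (rad/s): [2.39, 2.39, 3.14, 3.14, 3.14, 3.14, 3.14].

### API

Orientations are given as a unit quaternion [w, x, y, z].
In Python, from station import bot gives the robot as it stands.
- The arm moves only by the tool servo_tool, never from a script. Its argument "motion" is a list that holds one entry, the list of rows, each a list of 5 numbers: the opening, from 0 (shut) to 1 (fully open), then the shift along the world's x, y, z each as a share of 0.04 m, from -1 to 1, then the turn about the world's z as a share of 0.12 rad, from -1 to 1. A call has 1 to 20 rows; each row shifts and turns the commanded pose from where the row before left it; what a row does not reach is not made up. A row lasts 1/10 s, in which the tool goes at most 50 mm and 8.59 degrees, less where a joint would pass 70% of its speed; a pose out of reach is approached as far as the arm can. A call with a number of a shift or a turn outside -1 to 1 is refused whole. A call with a gripper value outside its range is refused whole. The fingers move at their own pace and stop on an object; "newtons" is the grip in N (left out, the last holds). Time passes only in rows, so rows that do not move let the fingers close. It gives the time, the measured TCP pose, the force, the opening and the grip force at its end, in the units of the state.
- bot.get_obs(): the state, without advancing time (a new reading comes with each control period).
- bot.read_camera(name): name is "scene" or "top"; returns (picture, depth): 420x560x3 uint8, red, green, blue; 420x560 float32, m along the optical axis (not along the pixel's ray), 0 where there is no reading.
- bot.get_calibration(name): a dict with "fovy" (degrees; the focal length in pixels is half the picture's height over the tangent of half this angle, whatever the lens; pixels are square), "cx", "cy" (the principal point, pixels), "view" (4x4, takes a point from world to camera coordinates). Camera axes: x right, y down, z forward; pixel columns grow to the right and rows downward; lengths in m; the calibration is good to about 2 mm. A picture is of the moment at which its call begins. get_calibration takes no time and is no camera call.
- bot.hand_in(): hands the job in; it is judged then, once.
The state is a dict: "t": time; "q": joint angles; "joint_vel": joint speeds; "joint_torque": joint torques, N m; "eef_pos": TCP position; "tool_rot": TCP orientation; "contact_force": force on the tool from outside, world axes, zero at the start; "torque": the same for the moment, N m; "gripper_width": opening from 0.0 (shut) to 1.0 (fully open); "grasp_force": force on a finger pad.
Only numpy, scipy, OpenCV 4.12 (cv2) and the standard library are available. Lean on these libraries where they do the work, as an engineer would, in place of code of your own. Each camera call takes 0.05 s, during which the arm holds its last target. There are 200 camera calls.

### The job

Glue the foot onto the turned flask: take the round wooden foot that fits the round recess in the middle of the gluing jig, pass it down through the sprung ring, seat it flat in the recess and let it go. Then set the flask upright in the sprung ring and press it straight down until its underside bears firmly on the foot; the program finishes while still holding the flask pressed down there against the springs. Leave the other two blanks and the glue bottle where they are.

Things in the scene. Friction and masses are not known exactly. Their poses are not given: they have to be found in the camera images.
- flask: The turned wooden flask, 155 mm tall, about 0.25 kg, standing upright on the bench. Origin: centre of its flat underside, z up its axis. From the bottom: a flat boss 34 mm across and 4 mm high, a ball-shaped belly 108 mm across with its centre 56 mm up, a neck 30 mm across, a lip 35 mm across from 149 mm to the top. It goes into the sprung ring boss down.
- flask_neck (a point): On the flask's axis, 135 mm above its underside, where the neck can be gripped from above: the neck is straight and 30 mm across from 110 to 147 mm up.
- foot: The foot: a plain round wooden disc 34 mm across and 16 mm thick, lying flat on the bench, about 15 g. Origin: centre of its underside. Either face may be up. Near it on the bench lie two wrong blanks of the same wood: a square one and a smaller disc.
- foot_mid (a point): Centre of the foot disc, 8 mm above its underside.
- jig: The gluing jig, fixed to the bench. Plywood base 180 x 180 x 15 mm; in its middle a nest block 62 mm square, top 25 mm above the bench, with a round recess 36 mm across, 5 mm deep; above it a plywood ring on coil springs, on three steel posts at 68 mm radius (nut and post tops 87 mm above the bench). Origin: centre of the base's underside, on the bench; z up.
- nest (a point): Centre of the floor of the round recess, 20 mm above the bench, on the jig's axis. The seated foot stands 11 mm proud of the nest block, its top 36 mm above the bench. The glued joint wants a firm 5 to 15 N on the foot beyond what the springs take.
- cradle_seat (a point): Centre of the sprung ring's opening at its top face; moves down with the ring. Ring: opening 92 mm, 160 mm across, 10 mm thick, top 78.7 mm above the bench unpressed. The flask's belly sits on the opening's upper edge, its underside then about 27 mm below the ring's top face, about 15 mm above a seated foot.
- cradle (a joint): How far the sprung ring is pressed down, m: 0 at rest at the top, about 0.015 when the flask's underside meets the seated foot, stop at 0.022 (reached only without a foot). The springs push up with 6 N at 0, rising 0.4 N per mm to 12 N at 0.015; the ring weighs 0.15 kg. The flask's own weight does not press it down.
- square_blank: Bystander: a square wooden blank 34 x 34 x 16 mm; origin centre of underside.
- small_disc: Bystander: a smaller round wooden blank, 24 mm across, 16 mm thick; origin centre of underside.
- glue_bottle: Bystander: white round glue bottle, 56 mm across, 150 mm tall, standing; origin centre of underside.

How it is judged:
By the outcome, as a careful person would: the job done as asked, in the order asked, and still so for the second after the job is handed in, while the arm keeps its last pose, push and grip.
It also fails if it takes over 67 s, if anything falls off the work surface, if the arm or the gripper's body presses on something with over 40 N, if the wrist force passes 120 N, or if a joint passes its speed limit or range.

## Working session

There is one attempt and no reset: what is moved stays moved. The work goes in short steps, Python scripts to look and compute and a tool call to move; the robot and the scene stay as the last step left them, time stands still between calls to the robot, and variables do not carry over. Pictures are saved under pics/ and viewed, at most 10 in all, crops included, and the job is handed in when it is done.

Besides the shell and the picture viewer there is one more tool, called after ">>>" as name(argument=value, ...), one argument or row to a line, values as JSON. servo_tool: Moves the arm, as the interface text tells. Shift numbers are shares of 0.04 m and turn numbers shares of 0.12 rad, none past 1 either way. Its arguments: {"type":"object","properties":{"motion":{"type":"array"},"newtons":{"type":"number"}},"required":["motion"]}

```bash
mkdir -p pics; ls; cat > h.py <<'E'
import numpy as np, cv2
from station import bot
def cam(n):
    im,d=bot.read_camera(n); c=bot.get_calibration(n)
    return im,d,c
def K(c,h=420):
    f=h/2/np.tan(np.radians(c["fovy"])/2); return f,c["cx"],c["cy"],np.array(c["view"])
def ray(c,u,v):
    f,cx,cy,V=K(c); R=V[:3,:3]; o=-R.T@V[:3,3]
    return o,R.T@np.array([(u-cx)/f,(v-cy)/f,1.0])
def plane(c,u,v,z):
    o,d=ray(c,u,v); return o+d*(z-o[2])/d[2]
def pts(c,d):
    f,cx,cy,V=K(c); v,u=np.mgrid[:d.shape[0],:d.shape[1]]
    P=np.stack([(u-cx)/f*d,(v-cy)/f*d,d],-1); return (P-V[:3,3])@V[:3,:3]
E
python3 - <<'E'
from h import *
for n in("scene","top"):
    im,d,c=cam(n); cv2.imwrite(f"pics/{n}0.png",im[...,::-1]); np.savez(f"{n}0.npz",im=im,d=d)
    o,_=ray(c,0,0); print(n,{k:c[k] for k in c if k!="view"},o.round(3),np.array(c["view"]).round(3).tolist(),(d>0).mean())
o=bot.get_obs(); print(o)
E
```

```text
pics
scene {'fovy': 55.34029871311765, 'cx': 268.9367212999482, 'cy': 200.3611386781549} [1.035 0.228 1.015] [[-0.445, 0.895, -0.002, 0.259], [0.766, 0.38, -0.518, -0.354], [-0.463, -0.232, -0.855, 1.4], [0.0, 0.0, 0.0, 1.0]] 0.996109693877551
top {'fovy': 43.69318262226397, 'cx': 283.5663918160589, 'cy': 208.96843495946337} [ 0.433 -0.021  1.286] [[0.004, -1.0, 0.027, -0.058], [-0.998, -0.006, -0.066, 0.517], [0.066, -0.026, -0.997, 1.254], [0.0, 0.0, 0.0, 1.0]] 0.9957482993197279
{'t': 0.1, 'q': array([ 1.18393073,  0.4777428 ,  0.02232397,  1.55632799, -0.01151326,
        1.10932117, -0.083132  ]), 'joint_vel': array([ 1.79245586e-03, -2.82531490e-03, -5.15867642e-04, -4.27123708e-03,
        8.35409590e-04, -1.75582159e-03,  4.22915375e-05]), 'joint_torque': array([ 4.81621057e-03, -5.97756422e+01,  1.61371775e+00, -2.81953794e+01,
        1.27825429e-02,  5.00193695e-03,  2.88025501e-05]), 'eef_pos': array([ 0.18560985, -0.64846478,  0.25241593]), 'tool_rot': array([-8.19108680e-04,  9.90301660e-01,  1.38931363e-01, -1.66387142e-04]), 'contact_force': array([-0.13700353,  0.13857519,  0.18839606]), 'torque': array([0.00986785, 0.02015349, 0.014577  ]), 'grasp_force': 0.0, 'gripper_width': 0.9970630586469482}
```

View pics/scene0.png

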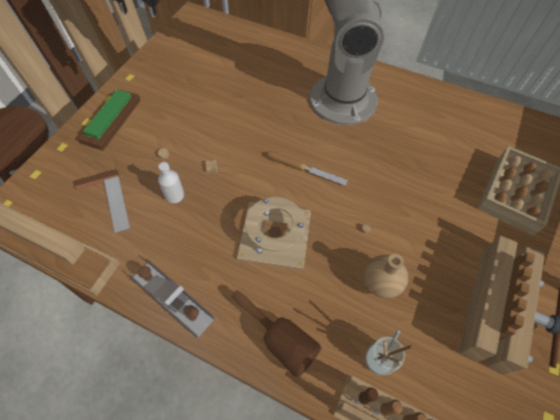

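View pics/top0.png

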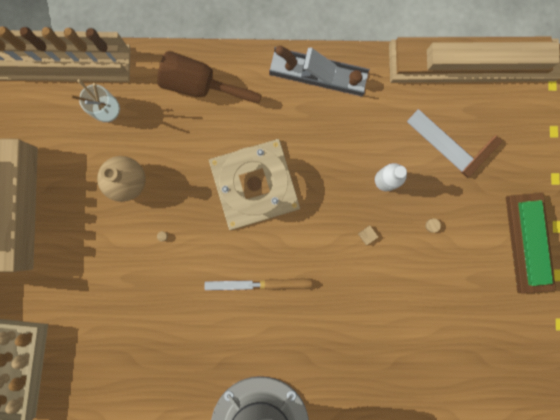

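The scene view shows the jig at (275,235), flask at (388,275), bottle at (171,185) and blanks at (163,153), (210,166) and (366,229). In the top view the jig is at (254,184), the flask at (120,178), the bottle at (392,178), the square blank at (369,236), and discs at (434,226), which looks larger, and (162,236).

```bash
python3 - <<'E'
from h import *
for n,C in(("top",{"A":(434,226),"sq":(369,236),"B":(162,236)}),("scene",{"A":(163,153),"sq":(210,166),"B":(366,229)})):
    z=np.load(n+"0.npz"); im,d=z["im"],z["d"]; c=bot.get_calibration(n); P=pts(c,d)
    for k,(u,v) in C.items():
        w=14; s=(slice(v-w,v+w),slice(u-w,u+w)); Z=P[s][...,2]
        med=np.median(Z); m=(Z>med+0.008)
        nn,lab,st,ce=cv2.connectedComponentsWithStats(m.astype(np.uint8))
        if nn<2: print(n,k,"none",med,Z.max());continue
        i=1+st[1:,4].argmax(); m=lab==i; zt=np.median(Z[m]); cu,cv_=ce[i]+[u-w,v-w]
        mt=m
        Q=P[s][m]; q=plane(c,cu,cv_,0.016)
        print(n,k,"bench",med.round(4),"zt",zt.round(4),"n",m.sum(),st[i][:4],"px",(cu,cv_),"pos",q.round(4),"ext",np.ptp(Q,axis=0).round(4),"mean",Q.mean(0).round(4))
z=np.load("top0.npz")
def up(a,s): return cv2.resize(a,None,fx=s,fy=s,interpolation=cv2.INTER_CUBIC)
t=z["im"]; s=np.load("scene0.npz")["im"]
a=up(t[130:240,200:310],3.6); b=up(s[185:275,230:320],4.4); e=up(t[211:251,340:450],3.6); f=up(t[216:256,100:210],3.6)
e=cv2.resize(e,(396,200)); f=cv2.resize(f,(396,200))
cv2.imwrite("pics/crop1.png",np.vstack([np.hstack([a[:396,:396],b[:396,:396]]),np.hstack([e,f])])[...,::-1])
E
```

```text
top A bench 0.0012 zt 0.0156 n 156 [ 6  6 15 14] px (np.float64(432.9935897435897), np.float64(224.49358974358975)) pos [ 0.4817 -0.4207  0.016 ] ext [0.0322 0.0346 0.0141] mean [ 0.4817 -0.4208  0.0158]
top sq bench 0.0013 zt 0.0159 n 200 [ 4  3 19 19] px (np.float64(367.805), np.float64(234.33)) pos [ 0.4569 -0.2604  0.016 ] ext [0.0467 0.2608 1.2766] mean [ 0.4567 -0.2593  0.0222]
top B bench 0.0006 zt 0.016 n 82 [ 9  9 10 10] px (np.float64(161.5), np.float64(235.5)) pos [0.4517 0.2388 0.016 ] ext [0.0218 0.0217 0.0115] mean [0.4517 0.2388 0.0158]
scene A bench 0.0018 zt 0.0164 n 84 [ 8  9 12 10] px (np.float64(162.60714285714286), np.float64(152.57142857142858)) pos [ 0.4853 -0.4211  0.016 ] ext [0.0325 0.0359 0.0139] mean [ 0.4856 -0.4208  0.0165]
scene sq bench 0.0019 zt 0.0169 n 112 [ 9  8 12 12] px (np.float64(210.52678571428572), np.float64(165.13392857142858)) pos [ 0.4605 -0.261   0.016 ] ext [0.0449 0.0437 0.0115] mean [ 0.4608 -0.2607  0.0167]
scene B bench 0.0015 zt 0.0163 n 61 [9 9 9 9] px (np.float64(365.344262295082), np.float64(228.13114754098362)) pos [0.4556 0.2385 0.016 ] ext [0.024  0.0216 0.0101] mean [0.4556 0.2385 0.016 ]
```

View pics/crop1.png

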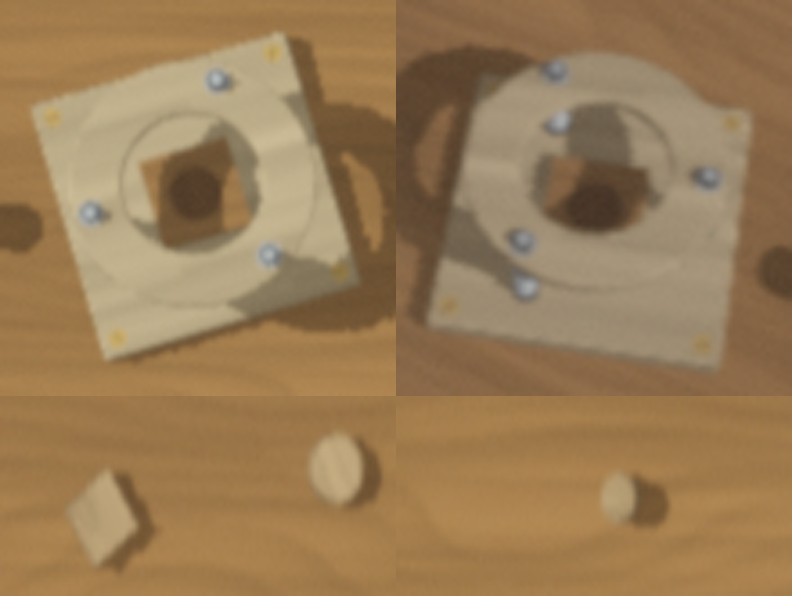

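The crops show the jig base corners, three nuts at crop pixels (218,80), (91,213), (269,254), and the dark recess centred at about (195,192), which is top pixel (254.2,183.3). Disc A is 34 mm across (the foot) and disc B is 24 mm. Next I'll measure the jig and flask.

```bash
python3 - <<'E'
from h import *
def circ(A):
    x,y=A[:,0],A[:,1]; s=np.linalg.lstsq(np.c_[2*x,2*y,np.ones(len(x))],x*x+y*y,rcond=None)[0]
    return s[:2].round(4),np.sqrt(s[2]+s[0]**2+s[1]**2).round(4)
for n,jc,rc in(("top",(254,184),(254.2,183.3)),("scene",(275,235),(275.5,232))):
    z=np.load(n+"0.npz"); im,d=z["im"],z["d"]; c=bot.get_calibration(n); P=pts(c,d); Z=P[...,2]
    near=np.hypot(P[...,0]-0.61,P[...,1]-0.02)<0.14
    # nuts: bluish
    hsv=cv2.cvtColor(im,cv2.COLOR_RGB2HSV).astype(int); I=im.astype(int)
    m=((I[...,2]>=I[...,0]-5)&near&(I[...,2]>90)).astype(np.uint8)
    nn,lab,st,ce=cv2.connectedComponentsWithStats(m)
    for i in range(1,nn):
        if st[i,4]>4: print(n,"blue",st[i,4],ce[i].round(1),"zdepth",np.percentile(Z[lab==i],90).round(3),plane(c,*ce[i],0.085).round(4))
    # ring by depth
    m=near&(abs(Z-0.079)<0.005)
    Q=P[m]; print(n,"ring",m.sum(),np.median(Q[:,2]).round(4))
    cs,_=cv2.findContours(m.astype(np.uint8),cv2.RETR_CCOMP,cv2.CHAIN_APPROX_NONE)
    for k in cs:
        if len(k)>60:
            A=np.array([plane(c,u,v,0.0787)[:2] for u,v in k[:,0]]); print("  cont",len(k),circ(A))
    # nest block by depth, recess dark
    b=near&(abs(Z-0.0225)<0.008)
    g=cv2.cvtColor(im,cv2.COLOR_RGB2GRAY); u,v=map(int,rc); s=(slice(v-14,v+14),slice(u-14,u+14))
    print("  centre z",np.median(Z[v-2:v+3,u-2:u+3]).round(4))
    for th in(45,55,65):
        nn,lab,st,ce=cv2.connectedComponentsWithStats((g[s]<th).astype(np.uint8))
        if nn>1:
            i=1+st[1:,4].argmax(); q=ce[i]+[u-14,v-14]; print("  recess",th,st[i],q.round(2),plane(c,*q,0.025).round(4))
    # flask lip/top
    m=(abs(Z-0.1535)<0.008)&(P[...,1]>0.2)&(P[...,1]<0.42)&(P[...,0]>0.5)&(P[...,0]<0.7)
    nn,lab,st,ce=cv2.connectedComponentsWithStats(m.astype(np.uint8)); i=1+st[1:,4].argmax(); m=lab==i
    k=max(cv2.findContours(m.astype(np.uint8),cv2.RETR_EXTERNAL,cv2.CHAIN_APPROX_NONE)[0],key=len)
    A=np.array([plane(c,a,b_,0.155)[:2] for a,b_ in k[:,0]])
    print(n,"lip",st[i],"z",np.median(Z[m]).round(4),circ(A),"cent",plane(c,*ce[i],0.155).round(4))
    m=(Z>0.04)&(Z<0.2)&(P[...,1]>0.2)&(P[...,1]<0.42)&(P[...,0]>0.5)&(P[...,0]<0.7)
    Q=P[m&(Z<0.108)]; A=np.c_[2*Q,np.ones(len(Q))]; s_=np.linalg.lstsq(A,(Q**2).sum(1),rcond=None)[0]
    print("  belly sphere",len(Q),s_[:3].round(4),np.sqrt(s_[3]+(s_[:3]**2).sum()).round(4))
E
```

```text
top blue 20 [260.  151.9] zdepth 0.089 [0.6449 0.002  0.085 ]
top blue 22 [224.9 188.9] zdepth 0.088 [0.5583 0.0818 0.085 ]
top blue 24 [274.3 200.4] zdepth 0.087 [ 0.5326 -0.0319  0.085 ]
top ring 2342 0.0786
  cont 197 (array([0.5799, 0.0177]), np.float64(0.0784))
  cont 115 (array([0.5797, 0.0175]), np.float64(0.0468))
  centre z 0.02
  recess 65 [ 9 14  4  6  8] [250.75 185.38] [0.5736 0.0248 0.025 ]
top lip [101 165  17  16 151] z 0.1547 (array([0.5847, 0.3259]), np.float64(0.0169)) cent [0.5846 0.3261 0.155 ]
  belly sphere 1429 [0.5852 0.3265 0.0569] 0.0532
scene blue 10 [265.8 201. ] zdepth 0.089 [ 0.537  -0.0314  0.085 ]
scene blue 11 [266.8 212.5] zdepth 0.033 [ 0.5679 -0.0128  0.085 ]
scene blue 11 [300.6 224.9] zdepth 0.089 [0.5618 0.083  0.085 ]
scene blue 13 [258.4 239.4] zdepth 0.09 [0.6481 0.0031 0.085 ]
scene blue 16 [259.  249.5] zdepth 0.043 [0.6725 0.0174 0.085 ]
scene ring 1688 0.08
  cont 175 (array([0.5838, 0.018 ]), np.float64(0.0783))
  cont 93 (array([0.5832, 0.0176]), np.float64(0.0462))
  centre z 0.0218
  recess 65 [ 8  9 12 10 97] [274.75 231.48] [0.5817 0.0181 0.025 ]
scene lip [387 254  16  15 145] z 0.1558 (array([0.587 , 0.3256]), np.float64(0.0172)) cent [0.5868 0.3258 0.155 ]
  belly sphere 1258 [0.5869 0.3259 0.0577] 0.0536
```

Both views agree apart from a constant offset of about 3.7 mm in x. That makes the foot about (0.4835, -0.421), the ring about (0.5815, 0.0177) and the flask about (0.586, 0.326). The heights match the text: 16, 79 and 155 mm. I'll move above the foot.

>>> servo_tool(
  motion=[
    [[0.6, 0.745, 0.569, -0.33, -0.2325], [0.6, 0.745, 0.569, -0.33, -0.2325], [0.6, 0.745, 0.569, -0.33, -0.2325], [0.6, 0.745, 0.569, -0.33, -0.2325], [0.6, 0.745, 0.569, -0.33, -0.2325], [0.6, 0.745, 0.569, -0.33, -0.2325], [0.6, 0.745, 0.569, -0.33, -0.2325], [0.6, 0.745, 0.569, -0.33, -0.2325], [0.6, 0.745, 0.569, -0.33, -0.2325], [0.6, 0.745, 0.569, -0.33, -0.2325], [0.6, 0, 0, 0, 0], [0.6, 0, 0, 0, 0]],
  ],
  newtons=20,
)

```text
t: 1.3
eef_pos: [0.4843, -0.4199, 0.1204]
tool_rot: [-0.001, 1.0, 0.001, -0.001]
contact_force: [-0.3, -0.7, 1.0]
gripper_width: 0.599
grasp_force: 0.0
```

>>> servo_tool(
  motion=[
    [[0.55, 0, -0.025, -0.45, 0], [0.55, 0, 0, -0.45, 0], [0.55, 0, 0, -0.45, 0], [0.55, 0, 0, -0.45, 0], [0.55, 0, 0, -0.25, 0], [0.55, 0, 0, -0.1, 0], [0.55, 0, 0, 0, 0], [0.55, 0, 0, 0, 0]],
  ],
)

```text
t: 2.1
eef_pos: [0.484, -0.423, 0.0362]
tool_rot: [0.0, 1.0, -0.0, 0.0]
contact_force: [0.0, 0.3, -0.1]
gripper_width: 0.548
grasp_force: 0.0
```

```bash
python3 - <<'E'
from h import *
im,d,c=cam("scene"); o=bot.get_obs(); print(o["eef_pos"],o["contact_force"])
f,cx,cy,V=K(c); p=V[:3,:3]@o["eef_pos"]+V[:3,3]; u,v=int(p[0]/p[2]*f+cx),int(p[1]/p[2]*f+cy); print(u,v)
cr=im[max(0,v-40):v+40,max(0,u-50):u+50]; cv2.imwrite("pics/g1.png",cv2.resize(cr,None,fx=7,fy=7,interpolation=cv2.INTER_CUBIC)[...,::-1])
E
```

```text
[ 0.48414071 -0.42298798  0.03626469] [-0.14848819 -0.51237191 -0.13860976]
160 148
```

View pics/g1.png

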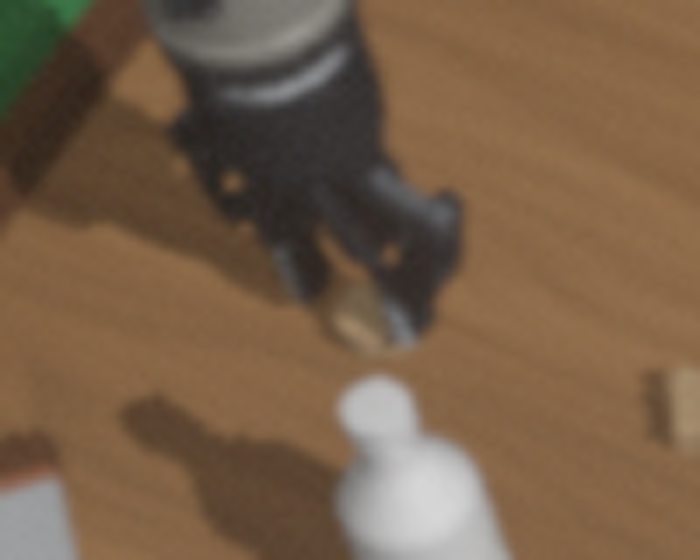

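The scene crop shows the foot at crop pixel (365,320) between the two fingers, clear of the bottle. I'll descend in small steps.

>>> servo_tool(
  motion=[
    [[0.55, 0, 0, -0.05, 0], [0.55, 0, 0, -0.05, 0], [0.55, 0, 0, -0.05, 0], [0.55, 0, 0, -0.05, 0], [0.55, 0, 0, 0, 0]],
  ],
)

```text
t: 2.65
eef_pos: [0.4836, -0.4222, 0.0269]
tool_rot: [-0.0, 1.0, -0.0, -0.0]
contact_force: [-0.5, -0.1, 0.2]
gripper_width: 0.551
grasp_force: 0.0
```

>>> servo_tool(
  motion=[
    [[0.55, 0, 0, -0.025, 0], [0.55, 0, 0, -0.025, 0], [0.55, 0, 0, -0.025, 0], [0.55, 0, 0, -0.025, 0], [0.55, 0, 0, 0, 0]],
  ],
)

```text
t: 3.15
eef_pos: [0.4837, -0.4223, 0.0231]
tool_rot: [-0.0, 1.0, -0.0, -0.0]
contact_force: [0.2, 0.3, -0.0]
gripper_width: 0.551
grasp_force: 0.0
```

>>> servo_tool(
  motion=[
    [[0.55, 0, 0, -0.025, 0], [0.55, 0, 0, -0.025, 0], [0.55, 0, 0, 0, 0]],
  ],
)

```text
t: 3.45
eef_pos: [0.4837, -0.4222, 0.0211]
tool_rot: [-0.0, 1.0, -0.0, -0.0]
contact_force: [0.7, -0.5, -0.2]
gripper_width: 0.549
grasp_force: 0.0
```

>>> servo_tool(
  motion=[
    [[0.55, 0, 0, -0.025, 0], [0.55, 0, 0, -0.025, 0], [0.55, 0, 0, 0, 0]],
  ],
)

```text
t: 3.75
eef_pos: [0.4838, -0.4224, 0.0197]
tool_rot: [0.0, 1.0, -0.0, 0.0]
contact_force: [-0.6, 1.1, 3.6]
gripper_width: 0.554
grasp_force: 1.8
```

>>> servo_tool(
  motion=[
    [[0.55, 0, 0, -0.025, 0], [0.55, 0, 0, -0.025, 0], [0.55, 0, 0, 0, 0]],
  ],
)

```text
t: 4.05
eef_pos: [0.4839, -0.4225, 0.0196]
tool_rot: [0.0, 1.0, -0.0, 0.0]
contact_force: [-5.6, 4.2, 20.0]
gripper_width: 0.551
grasp_force: 10.1
```

Contact came at TCP z = 0.0197, so the tips stand about 20 mm ahead of the TCP. I'll raise to about 0.028 and close to centre the foot along y.

>>> servo_tool(
  motion=[
    [[0.55, 0, 0, 0.14, 0], [0.55, 0, 0, 0.13, 0], [0.3, 0, 0, 0, 0], [0.2, 0, 0, 0, 0], [0.2, 0, 0, 0, 0], [0.2, 0, 0, 0, 0], [0.2, 0, 0, 0, 0]],
  ],
)

```text
t: 4.75
eef_pos: [0.4842, -0.4227, 0.0288]
tool_rot: [0.0, 1.0, -0.0, 0.0]
contact_force: [-0.7, 1.7, 8.1]
gripper_width: 0.388
grasp_force: 19.2
```

```bash
python3 -c "
from h import *
print(bot.get_obs()['q'].round(3))"
```

```text
[ 0.621  0.692 -0.     1.779  0.     0.669 -0.951]
```

>>> servo_tool(
  motion=[
    [[0.6, 0, 0, 0, 0], [0.6, 0, 0, 0, 0], [0.6, 0, 0, 0, 0], [0.6, 0, 0, 0, 0]],
  ],
)

```text
t: 5.15
eef_pos: [0.4836, -0.4222, 0.0278]
tool_rot: [-0.0, 1.0, -0.0, -0.0]
contact_force: [-0.7, -0.6, -0.4]
gripper_width: 0.602
grasp_force: 0.0
```

>>> servo_tool(
  motion=[
    [[0.6, 0, 0, 0, 0.93], [0.6, 0, 0, 0, 0.93], [0.6, 0, 0, 0, 0.93], [0.6, 0, 0, 0, 0.93], [0.6, 0, 0, 0, 0.93], [0.6, 0, 0, 0, 0.94], [0.6, 0, 0, 0, 0.94], [0.6, 0, 0, 0, 0.94], [0.6, 0, 0, 0, 0.94], [0.6, 0, 0, 0, 0.94], [0.6, 0, 0, 0, 0.94], [0.6, 0, 0, 0, 0.94], [0.6, 0, 0, 0, 0.93], [0.6, 0, 0, 0, 0.93], [0.6, 0, 0, 0, 0], [0.3, 0, 0, 0, 0], [0.2, 0, 0, 0, 0], [0.2, 0, 0, 0, 0], [0.2, 0, 0, 0, 0], [0.2, 0, 0, 0, 0]],
  ],
)

```text
t: 7.15
eef_pos: [0.4838, -0.4224, 0.0281]
tool_rot: [0.0, 0.707, 0.707, -0.0]
contact_force: [-0.2, -0.5, 1.3]
gripper_width: 0.382
grasp_force: 19.9
```

The foot is now centred at (0.4838, -0.4224), which fixes the camera offsets. The corrected jig axis is about (0.5817, 0.0162) and the flask about (0.5862, 0.3243). I'll lift and carry.

>>> servo_tool(
  motion=[
    [[0.2, 0, 0, 0.5, 0], [0.2, 0, 0, 0.9, 0], [0.2, 0, 0, 1, 0], [0.2, 0, 0, 1, 0], [0.2, 0, 0, 1, 0], [0.2, 0, 0, 1, 0], [0.2, 0.204, 0.914, 0.15, 0], [0.2, 0.204, 0.914, 0, 0], [0.2, 0.204, 0.914, 0, 0], [0.2, 0.204, 0.914, 0, 0], [0.2, 0.204, 0.914, 0, 0], [0.2, 0.204, 0.914, 0, 0], [0.2, 0.204, 0.914, 0, 0], [0.2, 0.204, 0.914, 0, 0], [0.2, 0.204, 0.914, 0, 0], [0.2, 0.204, 0.914, 0, 0], [0.2, 0.204, 0.914, 0, 0], [0.2, 0.204, 0.914, 0, 0], [0.2, 0, 0, 0, 0], [0.2, 0, 0, 0, 0]],
  ],
  newtons=30,
)

```text
t: 9.15
eef_pos: [0.5815, 0.0174, 0.25]
tool_rot: [-0.0, 0.706, 0.708, -0.0]
contact_force: [1.0, -0.5, 0.4]
gripper_width: 0.379
grasp_force: 29.9
```

>>> servo_tool(
  motion=[
    [[0.2, 0, 0, -0.6, 0], [0.2, 0, 0, -0.8, 0], [0.2, 0, 0, -0.8, 0], [0.2, 0, 0, -0.7, 0], [0.2, 0, 0, -0.4, 0], [0.2, 0, 0, 0, 0], [0.2, 0, 0, 0, 0], [0.2, 0, 0, 0, 0]],
  ],
)

```text
t: 9.95
eef_pos: [0.5828, 0.0163, 0.1197]
tool_rot: [0.001, 0.707, 0.707, 0.001]
contact_force: [-0.4, -1.0, 0.6]
gripper_width: 0.379
grasp_force: 29.9
```

```bash
python3 - <<'E'
from h import *
E=[]
for i in range(3):
    im,d,c=cam("scene"); E.append(bot.get_obs()["eef_pos"])
im,d,c=cam("scene");o=bot.get_obs(); E.append(o["eef_pos"]); print(np.array(E).round(4),np.mean(E,0).round(4),o["q"].round(3))
cr=im[170:270,215:335]; cv2.imwrite("pics/g2.png",cv2.resize(cr,None,fx=6,fy=6,interpolation=cv2.INTER_CUBIC)[...,::-1])
E
```

```text
[[0.5828 0.0164 0.1197]
 [0.5826 0.0164 0.1196]
 [0.5824 0.0164 0.1193]
 [0.5822 0.0164 0.1191]] [0.5825 0.0164 0.1194] [ 0.305  0.553 -0.578  1.864  0.396  0.839 -0.475]
```

View pics/g2.png

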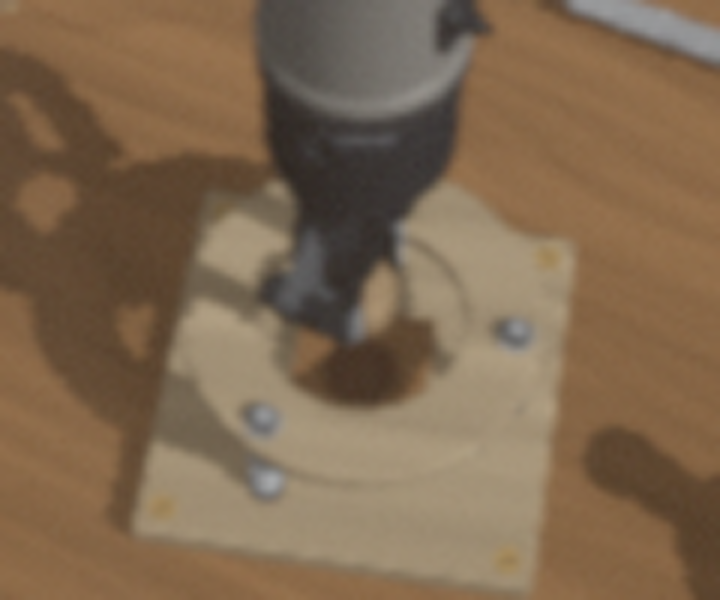

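The scene crop shows the foot between the fingers at (380,290), over the ring opening with the recess below at (365,370), centred as expected. I'll descend through the ring to just above the nest block.

>>> servo_tool(
  motion=[
    [[0.2, 0, 0, -0.35, 0], [0.2, 0, 0, -0.35, 0], [0.2, 0, 0, -0.35, 0], [0.2, 0, 0, -0.3, 0], [0.2, 0, 0, -0.2, 0], [0.2, 0, 0, 0, 0], [0.2, 0, 0, 0, 0], [0.2, 0, 0, 0, 0]],
  ],
)

```text
t: 10.95
eef_pos: [0.5821, 0.0165, 0.0566]
tool_rot: [0.0, 0.707, 0.707, 0.0]
contact_force: [-1.0, 0.1, -0.2]
gripper_width: 0.38
grasp_force: 30.9
```

>>> servo_tool(
  motion=[
    [[0.2, 0, 0, -0.025, 0], [0.2, 0, 0, -0.025, 0], [0.2, 0, 0, -0.025, 0], [0.2, 0, 0, 0, 0]],
  ],
)

```text
t: 11.35
eef_pos: [0.5822, 0.0163, 0.0536]
tool_rot: [0.0, 0.707, 0.707, 0.0]
contact_force: [-0.7, 0.8, 5.1]
gripper_width: 0.379
grasp_force: 31.1
```

It made contact with the foot bottom at about 25.6 mm, which is the block rim. I'll search with small shifts, x- first.

>>> servo_tool(
  motion=[
    [[0.2, -0.0125, 0, 0, 0], [0.2, -0.0125, 0, 0, 0], [0.2, 0, 0, 0, 0]],
  ],
)

```text
t: 11.65
eef_pos: [0.5809, 0.0166, 0.0534]
tool_rot: [0.0, 0.707, 0.707, 0.0]
contact_force: [1.1, 0.2, 4.9]
gripper_width: 0.381
grasp_force: 30.8
```

>>> servo_tool(
  motion=[
    [[0.2, 0, 0, -0.0125, 0], [0.2, 0, 0, 0, 0]],
  ],
)

```text
t: 11.85
eef_pos: [0.5809, 0.0167, 0.0529]
tool_rot: [0.0, 0.707, 0.707, 0.0]
contact_force: [-0.7, 0.2, 6.2]
gripper_width: 0.374
grasp_force: 31.0
```

```bash
python3 - <<'E'
from h import *
for i in range(3):
    im,d,c=cam("top"); o=bot.get_obs(); print(o["eef_pos"].round(4),o["contact_force"].round(1),o["torque"].round(3))
z0=np.load("top0.npz")["im"]; c=bot.get_calibration("top")
g=cv2.cvtColor(z0,cv2.COLOR_RGB2GRAY); np.set_printoptions(linewidth=250); print(g[172:196,242:267])
E
```

```text
[0.5809 0.0167 0.0529] [-1.1  0.1  6.2] [ 0.09  -0.105  0.033]
[0.5809 0.0167 0.0529] [-0.4  0.7  7.4] [-0.023 -0.145  0.02 ]
[0.5809 0.0167 0.0529] [-0.1  0.8  7.4] [ 0.073 -0.143 -0.032]
[[174 172 167 163 155 139 128 116 108 100  96  92  90  89  89  88  87  87  85  87  88  96 112 121 123]
 [163 157 148 142 132 111  98  95  91  89  87  89  88  88  88  87  86  86  87  85  86  92 105 117 122]
 [144 137 131 118 111  97  90  87  89  88  86  86  86  86  85  86  86  86  85  87  86  90 101 115 120]
 [130 126 121 103  95  89  87  87  86  83  82  83  82  84  86  85  86  87  87  88  89  90  99 113 119]
 [124 121 116  99  89  87  85  84  82  78  79  75  74  76  77  81  87  89  90  89  91  96 110 118 121]
 [122 121 115  97  87  87  83  79  75  74  72  70  69  69  71  76  80  86  91  91  92 102 120 124 124]
 [122 120 107  93  86  85  80  73  70  67  66  69  66  68  66  68  71  79  85  89  97 113 125 128 126]
 [125 118 103  91  89  83  76  70  63  66  68  67  67  67  65  68  66  72  82  88  98 118 126 128 127]
 [127 123 102  91  87  80  69  63  65  65  65  69  67  67  67  67  66  67  71  83  99 1
[... 861 characters left out ...]
  89  83  78  72  68  66  67  66  69  69  71  75  81  86  98 117 124 127 128 128]
 [159 132 100  90  88  89  87  85  80  76  72  72  72  73  76  79  84  87  90 100 121 129 130 131 130]
 [147 124  98  89  89  89  89  89  86  85  83  81  83  83  87  88  90  89  92 101 121 130 130 130 128]
 [127 114  97  90  89  88  89  88  89  90  88  89  89  89  92  90  91  92  92  99 118 127 127 126 123]
 [120 113  98  90  91  90  91  90  91  91  92  93  91  92  91  91  90  89  89  97 109 118 119 118 117]
 [122 115 102  93  92  92  91  91  91  90  90  91  91  91  88  89  89  88  91  99 103 113 118 117 128]
 [127 119 105  94  91  91  90  90  90  88  90  89  89  89  90  92  94 100 104 110 112 116 122 132 148]]
```

The moment puts the contact on the foot's +x edge, so I'll move a bit further in -x.

>>> servo_tool(
  motion=[
    [[0.2, -0.0125, 0, 0, 0], [0.2, -0.0125, 0, 0, 0], [0.2, 0, 0, 0, 0]],
  ],
)

```text
t: 12.3
eef_pos: [0.5805, 0.0167, 0.0531]
tool_rot: [0.0, 0.707, 0.707, 0.001]
contact_force: [1.6, 0.9, 5.2]
gripper_width: 0.378
grasp_force: 30.9
```

```bash
cat > s.py <<'E'
from h import *
A=[]
for i in range(3):
    bot.read_camera("top"); o=bot.get_obs(); A.append(np.r_[o["eef_pos"],o["contact_force"],o["torque"],o["gripper_width"]])
print(np.mean(A,0).round(4),o["t"])
E
python3 s.py
```

```text
[ 0.5805  0.0167  0.0531  1.4247  0.093   6.1366  0.0226 -0.2713  0.0283
  0.3759] 12.45
```

```bash
python3 - <<'E'
from h import *
im,d,c=cam("scene"); t,dt,ct=cam("top")
a=cv2.resize(im[170:270,220:330],(440,400),interpolation=cv2.INTER_CUBIC); b=cv2.resize(t[140:230,210:290],(356,400),interpolation=cv2.INTER_CUBIC)
cv2.imwrite("pics/g3.png",np.hstack([a,b])[...,::-1])
for n,c_,d_ in(("scene",c,d),("top",ct,dt)):
    P=pts(c_,d_); r=np.hypot(P[...,0]-.58,P[...,1]-.0175); m=(abs(P[...,2]-.077)<.009)&(r>.05)&(r<.079)
    Q=P[m]; th=np.degrees(np.arctan2(Q[:,1]-.0175,Q[:,0]-.58))
    print(n,[(k,int(((th>=k)&(th<k+45)).sum()),np.median(Q[(th>=k)&(th<k+45),2]).round(4)) for k in range(-180,180,45) if ((th>=k)&(th<k+45)).sum()>10])
E
```

```text
scene [(-135, 85, np.float64(0.079)), (-90, 184, np.float64(0.0787)), (-45, 182, np.float64(0.0792)), (0, 205, np.float64(0.079)), (45, 199, np.float64(0.0789)), (90, 172, np.float64(0.0788)), (135, 116, np.float64(0.0786))]
top [(45, 52, np.float64(0.0764)), (90, 252, np.float64(0.0779)), (135, 209, np.float64(0.0773))]
```

View pics/g3.png

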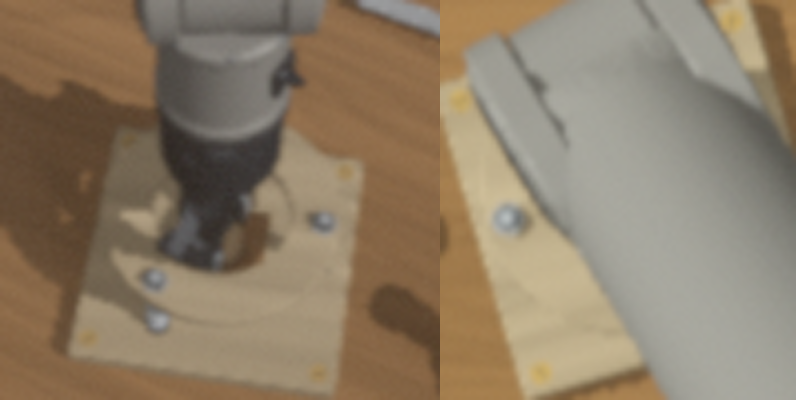

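The scene crop shows the +x finger's outer edge at about (180,245), near the ring's inner edge. I'll check whether the ring itself has dropped by comparing the same pixels before and after.

```bash
python3 - <<'E'
from h import *
im,d,c=cam("scene"); s0=np.load("scene0.npz"); P0=pts(c,s0["d"]); P=pts(c,d)
r=np.hypot(P0[...,0]-.5835,P0[...,1]-.0178); m=(abs(P0[...,2]-.08)<.004)&(r>.05)&(r<.078)&(abs(P[...,2]-P0[...,2])<.006)
dz=(P-P0)[m][:,2]; th=np.degrees(np.arctan2(P0[m][:,1]-.0178,P0[m][:,0]-.5835))
for k in range(-180,180,45):
    q=dz[(th>=k)&(th<k+45)]
    if len(q)>10: print(k,len(q),(q.mean()*1e3).round(2),"+-",(q.std()/len(q)**.5*1e3).round(2))
# bench/base control
m2=(r>.09)&(r<.12)&(abs(P[...,2]-P0[...,2])<.006); print("ctl",((P-P0)[m2][:,2].mean()*1e3).round(2))
# gripper points near/below z=.12
R=np.hypot(P[...,0]-.5835,P[...,1]-.0178); g=(R<.1)&(P[...,2]-P0[...,2]>.006)&(P[...,2]<.14)
Q=P[g]-[.5835-.0018,.0178-.0012,0]
for a in np.arange(.03,.14,.01):
    q=Q[(Q[:,2]>=a)&(Q[:,2]<a+.01)]
    if len(q): print(a.round(2),len(q),"x",q[:,0].min().round(3),q[:,0].max().round(3),"y",q[:,1].min().round(3),q[:,1].max().round(3),"R",np.hypot(q[:,0],q[:,1]).max().round(3))
E
```

```text
-135 85 -1.13 +- 0.23
-90 169 -1.09 +- 0.16
-45 164 -1.15 +- 0.18
0 198 -1.25 +- 0.15
45 180 -1.05 +- 0.17
90 145 -0.85 +- 0.2
135 116 -0.94 +- 0.21
ctl -0.09
0.03 17 x -0.017 0.023 y 0.006 0.016 R 0.025
0.04 36 x -0.021 0.029 y 0.004 0.015 R 0.03
0.05 13 x -0.021 0.029 y 0.003 0.01 R 0.029
0.06 5 x -0.016 0.026 y 0.006 0.01 R 0.026
0.07 21 x -0.019 0.079 y -0.049 0.08 R 0.081
0.08 25 x -0.018 0.069 y -0.047 0.012 R 0.069
0.09 13 x 0.025 0.055 y -0.017 0.014 R 0.056
0.1 28 x 0.019 0.059 y -0.018 0.017 R 0.059
0.11 13 x 0.013 0.06 y 0.003 0.016 R 0.061
0.12 33 x 0.013 0.067 y -0.019 0.019 R 0.067
0.13 83 x 0.013 0.068 y -0.014 0.019 R 0.068
```

The ring has dropped 1.1 mm evenly. So the finger knuckles are resting on the sprung ring and the foot hasn't reached the rim; at the needed depth the ring will dip about 6 mm at about 8 N, which is harmless. I'll lift slightly, turn 17° so the knuckles stay clear of the nuts (at -13°, 107° and 227°), re-centre x and go down.

>>> servo_tool(
  motion=[
    [[0.2, 0, 0, 0.1, 0], [0.2, 0.03, 0, 0, 0.5], [0.2, 0, 0, 0, 0.8], [0.2, 0, 0, 0, 0.8], [0.2, 0, 0, 0, 0.37], [0.2, 0, 0, 0, 0], [0.2, 0, 0, 0, 0], [0.2, 0, 0, 0, 0]],
  ],
)

```text
t: 13.4
eef_pos: [0.5805, 0.0163, 0.0564]
tool_rot: [-0.0, 0.595, 0.803, -0.0]
contact_force: [0.1, -0.1, -0.3]
gripper_width: 0.377
grasp_force: 30.9
```

```bash
python3 s.py
```

```text
[ 0.5807  0.0164  0.0565  0.19    0.4509 -0.011   0.0156  0.0065  0.0096
  0.3774] 13.55
```

>>> servo_tool(
  motion=[
    [[0.2, 0.005, 0, -0.03, 0], [0.2, 0, 0, -0.03, 0], [0.2, 0, 0, -0.03, 0], [0.2, 0, 0, -0.03, 0], [0.2, 0, 0, 0, 0]],
  ],
)

```text
t: 14.05
eef_pos: [0.5814, 0.0167, 0.0526]
tool_rot: [0.0, 0.595, 0.804, 0.0]
contact_force: [-3.1, -0.6, 10.4]
gripper_width: 0.379
grasp_force: 31.2
```

```bash
python3 s.py
```

```text
[ 5.8140e-01  1.6700e-02  5.2600e-02 -3.1233e+00 -2.5570e-01  8.9239e+00
 -4.6500e-02  4.3340e-01 -4.3000e-03  3.8030e-01] 14.2
```

The forces and moments fit a knuckle at about 50 mm radius bearing on the ring with friction, so I'll press on in small steps and watch z.

>>> servo_tool(
  motion=[
    [[0.2, -0.01, 0, -0.025, 0], [0.2, 0, 0, -0.025, 0], [0.2, 0, 0, 0, 0]],
  ],
)

```text
t: 14.5
eef_pos: [0.581, 0.0172, 0.0513]
tool_rot: [0.0, 0.595, 0.804, 0.0]
contact_force: [-4.4, 0.1, 15.0]
gripper_width: 0.377
grasp_force: 32.0
```

```bash
python3 s.py
```

```text
[ 5.81100e-01  1.72000e-02  5.14000e-02 -5.45520e+00  2.91800e-01
  1.51902e+01 -9.40000e-03  8.95800e-01  4.24000e-02  3.77500e-01] 14.65
```

```bash
cat > ring.py <<'E'
from h import *
im,d,c=cam("scene"); s0=np.load("scene0.npz"); P0=pts(c,s0["d"]); P=pts(c,d)
r=np.hypot(P0[...,0]-.5835,P0[...,1]-.0178); m=(abs(P0[...,2]-.08)<.004)&(r>.05)&(r<.078)&(abs(P[...,2]-P0[...,2])<.02)
D=P-P0; m&=np.linalg.norm(D,axis=2)<.025
Q=P0[m]; A=np.c_[Q[:,0]-.5835,Q[:,1]-.0178,np.ones(len(Q))]; z=D[m][:,2]
for _ in range(3):
    s=np.linalg.lstsq(A,z,rcond=None)[0]; k=abs(z-A@s)<.006; A,z=A[k],z[k]
print("ring dz mm",(s[2]*1e3).round(2),"tilt x,y mm over 0.1",(s[:2]*100).round(2),len(z))
cv2.imwrite("pics/ring.png",cv2.resize(im[170:270,220:330],(770,600)[:2],interpolation=cv2.INTER_CUBIC)[...,::-1])
E
python3 ring.py
```

```text
ring dz mm -2.57 tilt x,y mm over 0.1 [0.21 0.09] 1077
```

View pics/ring.png

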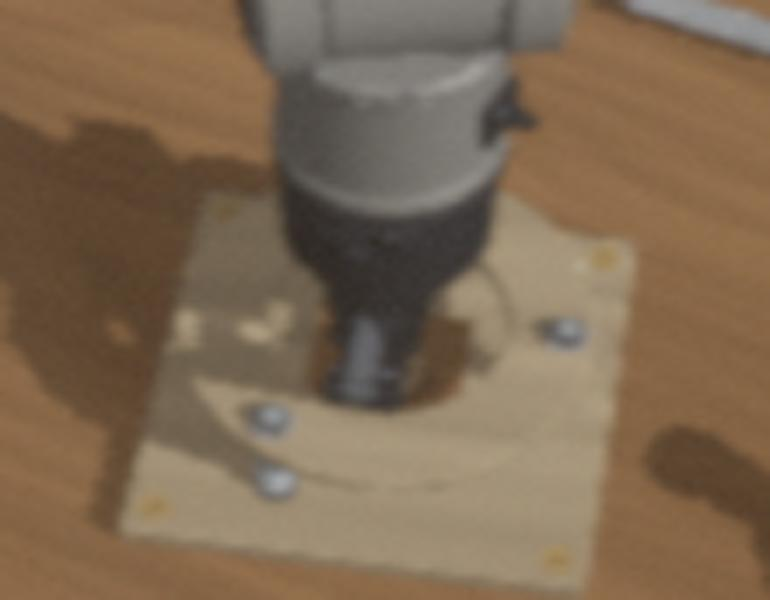

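The ring has dropped 2.6 mm evenly, following the tool, and the picture shows the fingers inside the opening at (365,380), clear of the nuts. Pressing makes the arm drift +x, so I'll compensate and continue.

>>> servo_tool(
  motion=[
    [[0.2, -0.02, 0, 0, 0], [0.2, 0, 0, -0.025, 0], [0.2, 0, 0, 0, 0]],
  ],
)

```text
t: 15.0
eef_pos: [0.581, 0.0173, 0.0507]
tool_rot: [0.001, 0.595, 0.804, 0.001]
contact_force: [-4.4, 0.1, 15.3]
gripper_width: 0.378
grasp_force: 32.6
```

```bash
python3 s.py; python3 ring.py
```

```text
[ 0.581   0.0173  0.0507 -3.945   0.0314 15.2078  0.0915  0.6548 -0.0157
  0.3769] 15.15
ring dz mm -3.13 tilt x,y mm over 0.1 [-0.09  0.02] 1068
```

>>> servo_tool(
  motion=[
    [[0.2, -0.01, -0.015, -0.025, 0], [0.2, 0, 0, -0.025, 0], [0.2, 0, 0, 0, 0]],
  ],
)

```text
t: 15.5
eef_pos: [0.5808, 0.0176, 0.0484]
tool_rot: [0.001, 0.595, 0.804, 0.002]
contact_force: [0.6, 2.8, 6.2]
gripper_width: 0.377
grasp_force: 33.1
```

```bash
python3 s.py; python3 ring.py
```

```text
[ 0.5808  0.0176  0.0481 -0.1835  3.1991  7.7128  0.6541  0.1747  0.0238
  0.3794] 15.65
ring dz mm -5.74 tilt x,y mm over 0.1 [0.1 0.1] 1050
```

The force has fallen to spring level and z dropped, so the foot has entered the recess. Fy of +3 N shows a wall on the -y side; I'll relieve that and press until it bottoms.

>>> servo_tool(
  motion=[
    [[0.2, 0, 0.02, 0, 0], [0.2, 0, 0, -0.025, 0], [0.2, 0, 0, 0, 0]],
  ],
)

```text
t: 16.0
eef_pos: [0.5808, 0.0176, 0.0475]
tool_rot: [0.001, 0.595, 0.804, 0.001]
contact_force: [-1.4, 0.9, 12.8]
gripper_width: 0.377
grasp_force: 33.7
```

```bash
python3 s.py; python3 ring.py
```

```text
[ 0.5808  0.0175  0.0475 -2.243   0.7475 13.2647  0.1429  0.4683  0.0365
  0.3748] 16.15
ring dz mm -6.26 tilt x,y mm over 0.1 [0.01 0.  ] 1039
```

It's bottoming: the force is rising at the expected height (TCP 0.0475). I'll release, back off and inspect.

>>> servo_tool(
  motion=[
    [[0.5, 0, 0, 0.02, 0], [0.5, 0, 0, 0, 0], [0.5, 0, 0, 0, 0], [0.5, 0, 0, 0.1, 0], [0.5, 0, 0, 0.3, 0], [0.5, 0, 0, 0.6, 0], [0.5, 0, 0, 1, 0], [0.5, 0, 0, 1, 0], [0.5, 0, 0, 1, 0], [0.5, 0, 0, 1, 0], [0.5, 0, 0.5, 0.5, 0], [0.5, 0, 1, 0, 0], [0.5, 0, 1, 0, 0], [0.5, 0, 1, 0, 0], [0.5, 0, 1, 0, 0]],
  ],
)

```text
t: 17.7
eef_pos: [0.5789, 0.1977, 0.2669]
tool_rot: [0.0, 0.595, 0.804, -0.0]
contact_force: [1.4, -0.2, 0.2]
gripper_width: 0.503
grasp_force: 0.0
```

```bash
cat > foot.py <<'E'
from h import *
import sys
for n,off in(("scene",(-.0015,-.0013)),("top",(.0021,-.0017))):
    im,d,c=cam(n); P=pts(c,d)+[*off,0]; r=np.hypot(P[...,0]-.581,P[...,1]-.0170)
    m=(r<.04)&(P[...,2]>.029)&(P[...,2]<.05); nn,lab,st,ce=cv2.connectedComponentsWithStats(m.astype(np.uint8))
    if nn<2: print(n,"none"); continue
    m=lab==1+st[1:,4].argmax(); Q=P[m]; k=r[m]<.03; Q=Q[k]
    A=np.c_[Q[:,:2]-Q[:,:2].mean(0),np.ones(len(Q))]; s=np.linalg.lstsq(A,Q[:,2],rcond=None)[0]
    u,v=ce[1+st[1:,4].argmax()]; q=plane(c,u,v,.036)[:2]+off
    bk=P[(r>.024)&(r<.03)&(P[...,2]<.029)&(P[...,2]>.02)]
    print(n,len(Q),"top z",np.median(Q[:,2]).round(4),"slope",s[:2].round(3),"centre",q.round(4),"ext",np.ptp(Q[:,:2],axis=0).round(4),"block z",np.median(bk[:,2]).round(4) if len(bk) else None)
    if n=="scene": cv2.imwrite("pics/foot.png",cv2.resize(im[185:275,225:335],(770,600),interpolation=cv2.INTER_CUBIC)[...,::-1])
o=bot.get_obs(); print(o["t"],o["eef_pos"].round(4),o["q"].round(2))
E
python3 foot.py
```

```text
scene 126 top z 0.0373 slope [-0.069  0.011] centre [0.5834 0.0157] ext [0.0343 0.0334] block z 0.0263
top 152 top z 0.0359 slope [ 0.04  -0.018] centre [0.5826 0.0155] ext [0.0336 0.0315] block z 0.0248
17.8 [0.5771 0.2039 0.2674] [ 0.13  0.47 -0.77  1.66  0.35  1.16 -0.42]
```

View pics/foot.png

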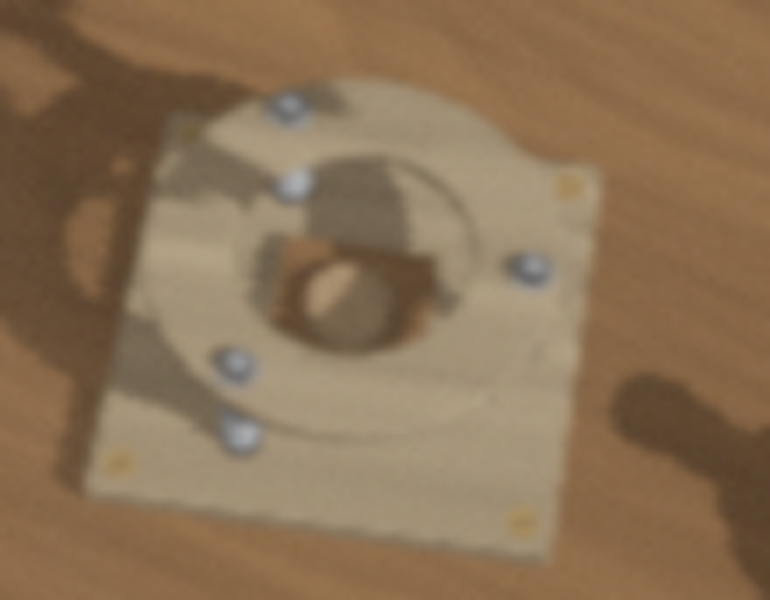

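The foot is seated flat, its top 11 mm above the block in both views, visible at picture pixel (350,300). Next is the flask.

>>> servo_tool(
  motion=[
    [[0.8, 0.05, 0.8, 0, 0], [0.8, 0.05, 0.8, 0, 0], [0.8, 0, 0.8, 0, 0], [0.8, 0, 0.6, 0, 0], [0.8, 0, 0, 0, 0], [0.8, 0, 0, 0, 0], [0.8, 0, 0, 0, 0], [0.8, 0, 0, 0, 0]],
  ],
)

```text
t: 18.6
eef_pos: [0.5841, 0.3148, 0.2666]
tool_rot: [0.0, 0.596, 0.803, -0.0]
contact_force: [1.0, 0.2, 0.0]
gripper_width: 0.799
grasp_force: 0.0
```

```bash
python3 s.py
```

```text
[ 0.5839  0.3153  0.2667 -0.0237  0.0858  0.0522  0.0135  0.0224  0.0103
  0.7992] 18.75
```

>>> servo_tool(
  motion=[
    [[0.8, 0.058, 0.225, -0.3, 0], [0.8, 0, 0, -0.7, 0], [0.8, 0, 0, -0.7, 0], [0.8, 0, 0, -0.7, 0], [0.8, 0, 0, -0.5, 0], [0.8, 0, 0, -0.32, 0], [0.8, 0, 0, 0, 0], [0.8, 0, 0, 0, 0]],
  ],
)

```text
t: 19.55
eef_pos: [0.586, 0.3262, 0.1382]
tool_rot: [-0.0, 0.595, 0.804, 0.0]
contact_force: [1.3, 0.8, 0.4]
gripper_width: 0.803
grasp_force: 0.0
```

>>> servo_tool(
  motion=[
    [[0.4, 0, 0, 0, 0], [0.2, 0, 0, 0, 0], [0.2, 0, 0, 0, 0], [0.2, 0, 0, 0, 0], [0.2, 0, 0, 0, 0], [0.2, 0, 0, 0, 0]],
  ],
  newtons=70,
)

```text
t: 20.15
eef_pos: [0.5864, 0.3262, 0.1392]
tool_rot: [0.0, 0.595, 0.804, 0.001]
contact_force: [-1.1, -0.6, 7.0]
gripper_width: 0.381
grasp_force: 68.6
```

```bash
python3 s.py
```

```text
[ 5.8640e-01  3.2620e-01  1.3920e-01 -6.8410e-01 -1.4420e-01  5.9106e+00
 -5.8100e-02  1.5820e-01  2.5000e-03  3.8050e-01] 20.3
```

The opening of 0.38 matches about 34–35 mm, so the pads are catching the lip. I'll reopen, lower 5 mm and grip the neck.

>>> servo_tool(
  motion=[
    [[0.6, 0, 0, 0, 0], [0.6, 0, 0, 0, 0], [0.6, 0, -0.03, -0.06, 0], [0.6, 0, 0, -0.06, 0], [0.6, 0, 0, 0, 0], [0.3, 0, 0, 0, 0], [0.2, 0, 0, 0, 0], [0.2, 0, 0, 0, 0], [0.2, 0, 0, 0, 0], [0.2, 0, 0, 0, 0], [0.2, 0, 0, 0, 0]],
  ],
)

```text
t: 21.4
eef_pos: [0.5859, 0.3244, 0.1331]
tool_rot: [0.0, 0.595, 0.804, 0.0]
contact_force: [0.2, 0.2, -1.1]
gripper_width: 0.344
grasp_force: 68.8
```

```bash
python3 s.py; python3 - <<'E'
from h import *
im,d,c=cam("scene"); cv2.imwrite("pics/fl.png",cv2.resize(im[215:315,330:450],(720,600),interpolation=cv2.INTER_CUBIC)[...,::-1])
E
```

```text
[ 0.5858  0.3244  0.1331  0.3573  0.013   0.0805  0.0724 -0.0504  0.0007
  0.3433] 21.55
```

View pics/fl.png

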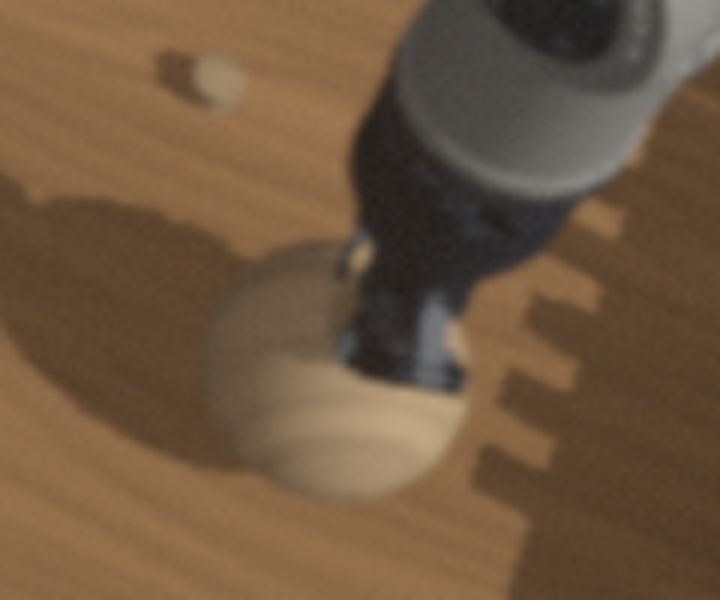

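The picture shows both fingers on the neck just above the belly, around (405,350), with the flask upright; the opening of 0.343 fits the 30 mm neck. I'll lift it and carry it to the jig.

>>> servo_tool(
  motion=[
    [[0.2, 0, 0, 0.3, 0], [0.2, 0, 0, 0.6, 0], [0.2, 0, 0, 0.8, 0], [0.2, 0, 0, 0.8, 0], [0.2, 0, 0, 0.75, 0], [0.2, -0.02, -0.5, 0, 0], [0.2, -0.02, -0.8, 0, 0], [0.2, -0.015, -0.8, 0, 0], [0.2, -0.02, -0.8, 0, 0], [0.2, 0, -0.8, 0, 0], [0.2, -0.02, -0.8, 0, 0], [0.2, 0, -0.8, 0, 0], [0.2, 0, -0.8, 0, 0], [0.2, 0, -0.8, 0, 0], [0.2, 0, -0.5, 0, 0], [0.2, 0, -0.3, 0, 0], [0.2, 0, 0, 0, 0], [0.2, 0, 0, 0, 0], [0.2, 0, 0, 0, 0], [0.2, 0, 0, 0, 0]],
  ],
)

```text
t: 23.6
eef_pos: [0.5819, 0.018, 0.2632]
tool_rot: [-0.0, 0.594, 0.804, 0.0]
contact_force: [0.2, 0.9, -2.9]
gripper_width: 0.345
grasp_force: 69.4
```

```bash
python3 s.py; python3 - <<'E'
from h import *
im,d,c=cam("scene"); P=pts(c,d)+[-.0015,-.0013,0]; o=bot.get_obs(); print(o["q"].round(2))
m=(P[...,2]>.13)&(P[...,2]<.24)&(np.hypot(P[...,0]-.582,P[...,1]-.0163)<.07)
I=im.astype(int); m&=(I[...,0]-I[...,2]>35); Q=P[m]
from scipy.optimize import least_squares
s=least_squares(lambda p:np.linalg.norm(Q-p[:3],axis=1)-.054,[.58,.016,.185],loss="soft_l1",f_scale=.002).x; print(len(Q),"belly centre",s.round(4))
E
```

```text
[ 0.5819  0.0174  0.263   0.2062 -0.4774 -2.1932  0.0126 -0.02   -0.0244
  0.3476] 23.75
[ 0.44  0.41 -0.75  1.73  0.31  1.12 -0.11]
1270 belly centre [0.5813 0.0176 0.1872]
```

The flask hangs upright with its belly centre over the jig axis. I'll lower it to just above the ring.

>>> servo_tool(
  motion=[
    [[0.2, 0, -0.01, -0.3, 0], [0.2, 0, 0, -0.4, 0], [0.2, 0, 0, -0.4, 0], [0.2, 0, 0, -0.4, 0], [0.2, 0, 0, -0.2, 0], [0.2, 0, 0, 0, 0], [0.2, 0, 0, 0, 0]],
  ],
)

```text
t: 24.5
eef_pos: [0.5822, 0.0162, 0.1951]
tool_rot: [-0.0, 0.595, 0.804, 0.0]
contact_force: [0.3, -0.0, -1.3]
gripper_width: 0.345
grasp_force: 69.3
```

>>> servo_tool(
  motion=[
    [[0.2, 0, 0, -0.05, 0], [0.2, 0, 0, -0.05, 0], [0.2, 0, 0, -0.05, 0], [0.2, 0, 0, -0.05, 0], [0.2, 0, 0, 0, 0]],
  ],
)

```text
t: 25.0
eef_pos: [0.5818, 0.0159, 0.1867]
tool_rot: [-0.0, 0.595, 0.804, -0.0]
contact_force: [0.0, 0.4, -3.4]
gripper_width: 0.349
grasp_force: 69.3
```

```bash
python3 s.py; python3 ring.py
```

```text
[ 0.582   0.0159  0.187  -0.0575 -0.4023 -2.5489 -0.0072 -0.0224 -0.0208
  0.3467] 25.15
ring dz mm 0.0 tilt x,y mm over 0.1 [-0.05 -0.15] 936
```

>>> servo_tool(
  motion=[
    [[0.2, 0, 0, -0.025, 0], [0.2, 0, 0, -0.025, 0], [0.2, 0, 0, -0.025, 0], [0.2, 0, 0, -0.025, 0], [0.2, 0, 0, -0.025, 0], [0.2, 0, 0, 0, 0]],
  ],
)

```text
t: 25.8
eef_pos: [0.5819, 0.0158, 0.182]
tool_rot: [-0.0, 0.595, 0.804, -0.0]
contact_force: [-3.4, -1.5, 3.1]
gripper_width: 0.346
grasp_force: 69.7
```

```bash
python3 s.py; python3 ring.py
```

```text
[ 0.5819  0.0158  0.182  -3.1152 -1.398   2.7733 -0.3139  0.6864  0.0322
  0.3473] 25.95
ring dz mm -2.58 tilt x,y mm over 0.1 [0.32 0.13] 947
```

The ring has dropped 2.6 mm and the springs alone carry it. A small lateral force shows the centre slightly towards -x, -y, so I'll correct and continue.

>>> servo_tool(
  motion=[
    [[0.2, -0.01, -0.005, -0.025, 0], [0.2, 0, 0, -0.025, 0], [0.2, 0, 0, -0.05, 0], [0.2, 0, 0, -0.05, 0], [0.2, 0, 0, -0.05, 0], [0.2, 0, 0, -0.05, 0], [0.2, 0, 0, 0, 0]],
  ],
)

```text
t: 26.7
eef_pos: [0.5815, 0.0156, 0.1719]
tool_rot: [-0.0, 0.595, 0.804, -0.0]
contact_force: [-3.9, -2.2, 7.7]
gripper_width: 0.35
grasp_force: 70.0
```

```bash
python3 s.py; python3 ring.py
```

```text
[ 0.5815  0.0156  0.172  -3.8054 -3.0148  6.3302 -0.4659  0.917   0.0201
  0.3438] 26.85
ring dz mm -11.55 tilt x,y mm over 0.1 [-0.17 -0.13] 890
```

>>> servo_tool(
  motion=[
    [[0.2, -0.0125, -0.01, 0, 0], [0.2, 0, 0, -0.025, 0], [0.2, 0, 0, -0.025, 0], [0.2, 0, 0, -0.0125, 0], [0.2, 0, 0, 0, 0]],
  ],
)

```text
t: 27.4
eef_pos: [0.5814, 0.0154, 0.1698]
tool_rot: [0.0, 0.595, 0.804, 0.0]
contact_force: [-4.2, -1.0, 7.5]
gripper_width: 0.342
grasp_force: 70.1
```

```bash
python3 s.py; python3 ring.py
```

```text
[ 0.5814  0.0154  0.1699 -3.6952 -1.547   7.114  -0.3868  0.769   0.0329
  0.3445] 27.55
ring dz mm -13.64 tilt x,y mm over 0.1 [-0.13 -0.  ] 867
```

>>> servo_tool(
  motion=[
    [[0.2, -0.01, 0, -0.025, 0], [0.2, 0, 0, -0.0125, 0], [0.2, 0, 0, 0, 0], [0.2, 0, 0, 0, 0]],
  ],
)

```text
t: 28.0
eef_pos: [0.5813, 0.0155, 0.1689]
tool_rot: [0.001, 0.595, 0.804, 0.0]
contact_force: [-3.9, -1.3, 10.9]
gripper_width: 0.346
grasp_force: 70.5
```

```bash
python3 s.py; python3 ring.py
```

```text
[ 0.5813  0.0155  0.169  -4.025  -2.4905 11.0515 -0.462   1.0158  0.0175
  0.3445] 28.15
ring dz mm -14.39 tilt x,y mm over 0.1 [ 0.26 -0.18] 841
```

The foot was met at TCP z = 0.169, with about 3 N beyond the springs. I'll add about 0.7 mm of command.

>>> servo_tool(
  motion=[
    [[0.2, -0.003, 0, -0.0175, 0], [0.2, 0, 0, 0, 0], [0.2, 0, 0, 0, 0], [0.2, 0, 0, 0, 0]],
  ],
)

```text
t: 28.6
eef_pos: [0.5814, 0.0156, 0.1689]
tool_rot: [0.001, 0.595, 0.804, 0.0]
contact_force: [-5.6, -2.4, 15.7]
gripper_width: 0.345
grasp_force: 71.0
```

```bash
python3 s.py; python3 ring.py
```

```text
[ 5.81400e-01  1.55000e-02  1.68900e-01 -5.39990e+00 -2.78200e+00
  1.60643e+01 -5.85100e-01  1.37810e+00  1.99000e-02  3.42700e-01] 28.75
ring dz mm -14.18 tilt x,y mm over 0.1 [-0.04 -0.2 ] 842
```

>>> servo_tool(
  motion=[
    [[0.2, 0, 0, -0.005, 0], [0.2, 0, 0, 0, 0], [0.2, 0, 0, 0, 0], [0.2, 0, 0, 0, 0], [0.2, 0, 0, 0, 0]],
  ],
)

```text
t: 29.3
eef_pos: [0.5814, 0.0156, 0.1689]
tool_rot: [0.001, 0.595, 0.804, 0.0]
contact_force: [-5.4, -1.8, 17.3]
gripper_width: 0.348
grasp_force: 71.0
```

```bash
python3 s.py; python3 ring.py; python3 - <<'E'
from h import *
o=bot.get_obs(); print(o["tool_rot"].round(4),o["t"])
E
```

```text
[ 5.81400e-01  1.55000e-02  1.68900e-01 -6.17450e+00 -2.66250e+00
  1.70164e+01 -5.78900e-01  1.54730e+00  4.25000e-02  3.45700e-01] 29.45
ring dz mm -14.33 tilt x,y mm over 0.1 [-0.01 -0.12] 851
[9.000e-04 5.951e-01 8.036e-01 3.000e-04] 29.5
```

View pics/ring.png

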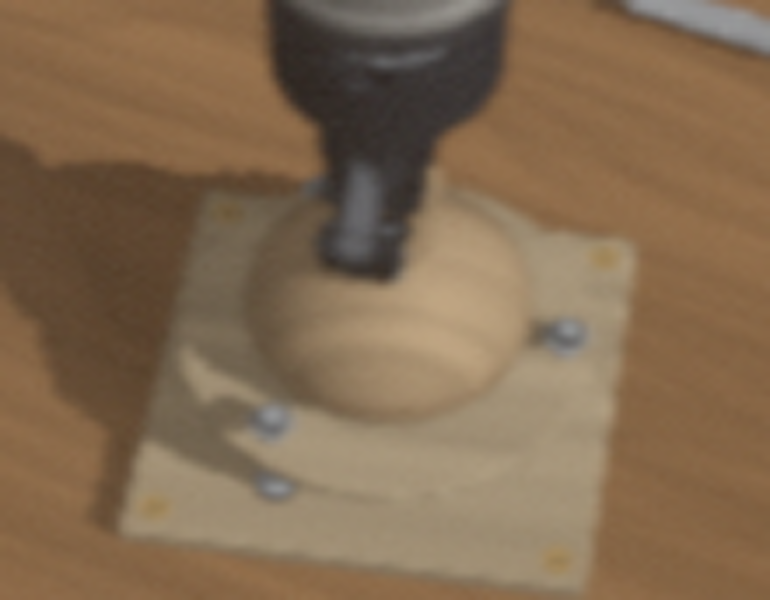

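The flask sits upright in the pressed ring at (385,300), still held at the neck. The ring is about 14.5 mm down with about 9 N on the foot beyond the springs. I'll hand in.

```bash
python3 -c "
from station import bot
print(bot.hand_in())"
```

```text
the job is handed in; nothing more can be done
None
```

I seated the foot flat in the recess and handed the job in at about 29.5 s with the flask upright and held pressed on the foot, by my estimate with 7–9 N beyond the springs; no verdict came back.

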